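Slide the blue camera plate out of its rack and lay it on the assembly rest

TASK

The flat blue mounting plate lies between the guide rails of the raised two-channel rack, where its sides cannot be gripped. Slide it along its channel until a good part of it sticks out over the rack's open front edge (the edge on the robot's right) without tipping off, then take it by its free sides, lift it clear and lay it flat, centred and lengthwise on the rubber-topped rest. Leave the red plate where it is in the rack.

Things in the scene. Friction and masses are not known exactly. Their poses are not given: they have to be found in the camera images.
- plate_blue: Flat blue metal plate, 100 mm long (own x) x 44 wide (own y) x 6 thick, about 70 g; four small screw holes and a ring in the middle (marks only). Origin: centre of its underside. It starts in either channel of the rack, own x along the rack's x, its front end (-x) 4 to 12 mm behind the rack's front edge; it tips off if 50 mm or more sticks out.
- plate_red: The same plate in red, lying in the other channel; it must stay there.
- rack: Fixed aluminium rack, 145 mm long (own x) x 114 wide (own y); origin: centre of its foot, on the table. Deck 55 mm high, free air before it. Two channels along x, 48 mm wide, centred at y = +27 and -27 mm, between black rails 8 mm above the deck, both ends open. Front edge: x = -72.5 mm, facing about world -y. 33 to 41 mm of bare deck behind a plate, for closed fingers to push its rear edge.
- rest: Fixed light-grey metal rest, black rubber top 70 mm long (own x) x 36 wide (own y), 45 mm above the table; foot 90 x 60 x 6 mm. Origin: centre of its underside, on the table. The plate goes on top, its long side along own x (either way round), middle over middle; it is wider and longer than the top, so it can be held by its sides while it is set down.
Not all that is in view belongs to the job. Of the things like the plate_blue, leave any that is turquoise; of the rest the larger one is meant.

How it is judged:
By the outcome, as a careful person would: the job done as asked, in the order asked, and still so for the second after the job is handed in, with the robot touching nothing.
It also fails if it takes over 51 s, if anything falls off the work surface, if the arm or the gripper's body presses on something with over 40 N, if the wrist force passes 120 N, or if a joint passes its speed limit or range.

ROBOT

A 6-joint arm with a two-finger parallel gripper is mounted at the origin on a cart in front of the work surface, level with it; the furniture and walls round the work are solid. World frame = base frame: x ahead of the robot, y to its left, z up, the work surface at z = 0. Lengths are in m, angles in rad, forces in N, time in s.
With the tool pointing down it reaches from about 0.35 to 0.8 m from the base axis. Payload 7.3 kg.
Tool frame: the origin (TCP) lies midway between the tips of the shut fingers; the grasp point (between the pads) lies 19 mm behind it; z points along the fingers, y is the line along which they close (so a half turn about z gives the same grasp; the last joint's range is limited). The gripper opens to 85 mm and grips with 20 to 120 N. Pads are 22 mm wide; open, the fingers measure 114 mm over their backs; the gripper's body (76 mm by 85 mm) begins 54 mm behind the grasp point. The pads swing forward as they close: fully open they stand 13 mm farther back than shut.
Start: joints at [-0.146, 0.342, 1.524, -0, 1.275, -0.146], TCP at [0.525, 0, 0.231] pointing down, gripper open.
Joint ranges: [-2.53, 2.53], [-0.77, 2.02], [0.04, 2.7], [-1, 4.14], [0.28, 2.66], [-3.11, 3.11]. Speed limits (rad/s): [2.57, 2.57, 3.14, 3.14, 3.14, 3.14].

INTERFACE

Orientations are given as a rotation vector (axis times angle).
In Python, from cell import sense, grab_frame, close_job gives the robot as it stands. The module is installed in compiled form; this text tells all that it offers.
- The arm moves only by the shell command python3 -m handwheel 'ROWS' [FORCE]. ROWS is JSON, a list of rows, each a list of 5 numbers: the shift along the world's x, y, z in cm, then the turn about the world's z in rad, then the opening, from 0 (shut) to 1 (fully open). A call has 1 to 20 rows; each row shifts and turns the commanded pose from where the row before left it; what a row does not reach is not made up. A row lasts 1/8 s, in which the tool goes at most 62.5 mm and 10.7 degrees, less where a joint would pass 70% of its speed; a pose out of reach is approached as far as the arm can. A call with a gripper value outside its range is refused whole. The fingers move at their own pace and stop on an object; FORCE is the grip in N (left out, the last holds). Time passes only in rows, so rows that do not move let the fingers close. It gives the time, the measured TCP pose, the force, the opening and the grip force at its end, in the units of the state.
- sense(): the state, without advancing time (a new reading comes with each control period).
- grab_frame(name): name is "scene" or "side" or "wrist"; returns a dict with "img" (480x640x3 uint8, red, green, blue), "K" (3x3 intrinsics, pixels), "pose" (4x4, takes a point from camera to world coordinates); the wrist camera has in their place "T_tool_cam" (4x4, takes a point from camera to tool coordinates, whose origin is the TCP and whose axes are the flange's). Camera axes: x right, y down, z forward; pixel columns grow to the right and rows downward; lengths in m; the calibration is good to about 2 mm. A picture is of the moment at which its call begins: read the wrist's pose just before it. There is no depth.
- close_job(): hands the job in; it is judged then, once.
The state is a dict: "t": time; "joint_positions": joint angles; "dq": joint speeds; "effort": joint torques, N m; "position": TCP position; "orientation": TCP orientation; "contact_force": force on the tool from outside, world axes, zero at the start; "moment": the same for the moment, N m; "width": finger opening in m; "gripper_force": force on a finger pad.
Only numpy, scipy, OpenCV 4.12 (cv2) and the standard library are available. Lean on these libraries where they do the work, as an engineer would, in place of code of your own. Each camera call takes 0.05 s, during which the arm holds its last target. There are 200 camera calls.

## Working session

There is one attempt and no reset: what is moved stays moved. The work goes in short steps, Python scripts to look and compute and a shell command to move; the robot and the scene stay as the last step left them, time stands still between calls to the robot, and variables do not carry over. Pictures are saved under pics/ and viewed, at most 10 in all, crops included, and the job is handed in when it is done.

```bash
mkdir -p pics; python3 - <<'E'
from cell import sense, grab_frame
import cv2,pickle
s=sense();print(s)
d={}
for n in("scene","side","wrist"):
    f=grab_frame(n);d[n]=f;cv2.imwrite(f"pics/{n}0.png",f["img"][:,:,::-1])
    print(n,f["K"].tolist(),(f.get("pose") if "pose" in f else f["T_tool_cam"]).round(4).tolist())
pickle.dump((s,d),open("f0.pkl","wb"))
E
```

```text
{'t': 0.0, 'joint_positions': array([-1.45998198e-01,  3.42700355e-01,  1.52502445e+00, -7.19860364e-06,
        1.27539854e+00, -1.45988401e-01]), 'dq': array([ 0.00203836, -0.00062158,  0.00025427, -0.00133858,  0.00190242,
       -0.00118362]), 'effort': array([ 5.72253757e-04, -4.33677435e+01, -2.46005630e+01, -7.37992127e-05,
        7.83137977e-03, -1.18290802e-05]), 'position': array([5.24595540e-01, 8.04961089e-05, 2.30634977e-01]), 'orientation': array([-2.22058414e+00, -2.22056705e+00,  1.44286539e-03]), 'contact_force': array([-0.33216805, -0.67182792,  0.07339926]), 'moment': array([ 0.06508217, -0.01478991,  0.04069524]), 'gripper_force': 0.0, 'width': 0.08544104406906232}
scene [[607.3727675835333, 0.0, 313.03365457135544], [0.0, 607.3727675835333, 232.85723199127742], [0.0, 0.0, 1.0]] [[0.6669, -0.4872, 0.5638, -0.0351], [-0.7451, -0.4307, 0.5092, -0.8007], [-0.0053, -0.7597, -0.6502, 0.6989], [0.0, 0.0, 0.0, 1.0]]
side [[582.2351876736863, 0.0, 323.9109077443397], [0.0, 582.2351876736863, 243.23120230746977], [0.0, 0.0, 1.0]] [[0.98, -0.1205, 0.1585, 0.3763], [-0.1982, -0.6653, 0.7197, -0.9352], [0.0188, -0.7368, -0.6759, 0.6488], [0.0, 0.0, 0.0, 1.0]]
wrist [[357.4733444525154, 0.0, 322.9705727840148], [0.0, 357.4733444525154, 242.07948613042757], [0.0, 0.0, 1.0]] [[-0.0011, -0.9483, -0.3174, 0.0826], [1.0, -0.0008, -0.0013, 0.0001], [0.0009, -0.3174, 0.9483, -0.1426], [0.0, 0.0, 0.0, 1.0]]
```

View pics/scene0.png

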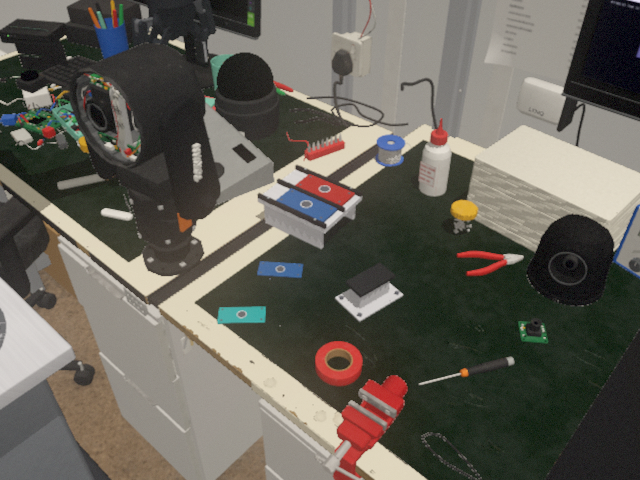

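View pics/side0.png

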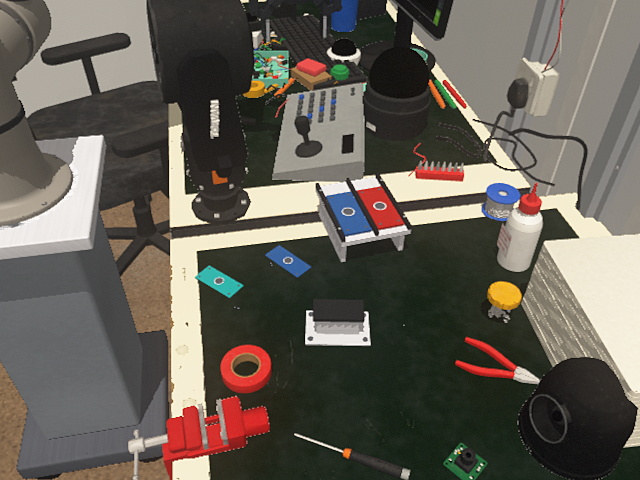

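```bash
python3 - <<'E'
import cv2
a=cv2.imread("pics/side0.png")[170:365,185:445]
cv2.imwrite("pics/crop1.png",cv2.resize(a,None,fx=3,fy=3,interpolation=cv2.INTER_CUBIC))
b=cv2.imread("pics/scene0.png")[160:330,200:420]
cv2.imwrite("pics/crop2.png",cv2.resize(b,None,fx=3.5,fy=3.5,interpolation=cv2.INTER_CUBIC))
E
```

```text
(no output)
```

View pics/crop1.png

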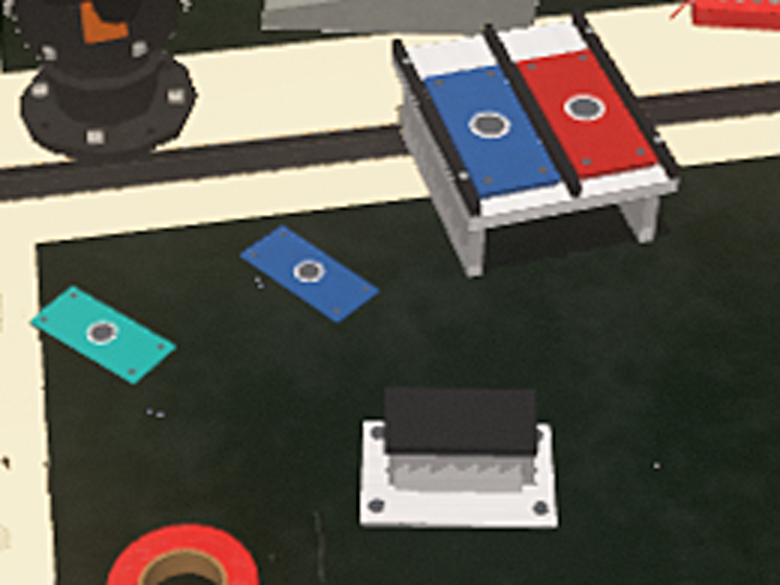

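View pics/crop2.png

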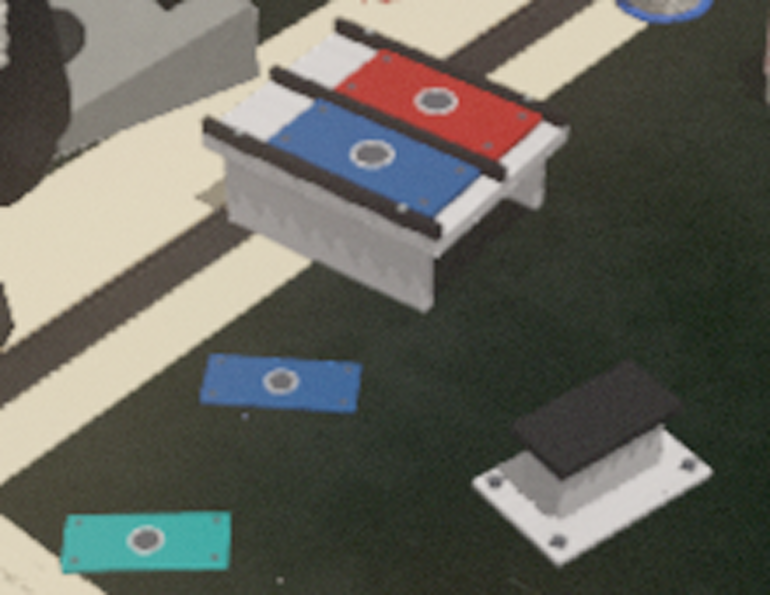

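```bash
cat > h.py <<'E'
import numpy as np
def plane(K,T,p,z):
    p=np.atleast_2d(p); d=np.c_[(p-K[[0,1],[2,2]])/K[[0,1],[0,1]],np.ones(len(p))]@T[:3,:3].T
    return T[:3,3]+d*((z-T[2,3])/d[:,2])[:,None]
E
python3 - <<'E'
import pickle,numpy as np
from h import plane
s,d=pickle.load(open("f0.pkl","rb"))
si=lambda *p:np.array(p)/3+[185,170]; sc=lambda *p:np.array(p)/3.5+[200,160]
def sh(n,a,b,z):
    for c,p in(("side",si(*a)),("scene",sc(*b))):
        w=plane(d[c]["K"],d[c]["pose"],p,z)[:,:2]; e=np.diff(w[:],axis=0)
        print(n,c,(w*1000).round(0).tolist(),"mean",(w.mean(0)*1000).round(1),"len",(np.hypot(*e.T)*1000).round(0),"ang",np.degrees(np.arctan2(e[:,1],e[:,0])).round(1))
sh("ring",[(489,124),(584,107)],[(372,153),(436,101)],.061)
sh("resttop",[(386,388),(535,390),(537,454),(384,454)],[(513,428),(630,360),(680,402),(563,473)],.045)
sh("restfoot",[(361,422),(552,422),(557,525),(360,525)],[(474,482),(563,565),(712,471)],.006)
sh("deckfront",[(473,215),(678,180)],[(437,248),(568,128)],.055)
sh("rail",[(399,40),(477,210),(576,190),(489,28)],[(207,120),(438,234),(503,173),(274,72)],.063)
sh("plate rear/front",[(426,77),(497,66),(560,182),(480,197)],[(270,140),(315,98),(481,170),(435,216)],.061)
sh("small blue",[(240,254),(281,227),(378,291),(338,321)],[(200,403),(208,354),(361,364),(357,411)],.004)
E
```

```text
ring side [[567.0, -243.0], [620.0, -238.0]] mean [ 593.6 -240.1] len [54.] ang [5.3]
ring scene [[567.0, -241.0], [620.0, -237.0]] mean [ 594. -239.] len [53.] ang [4.9]
resttop side [[481.0, -403.0], [549.0, -416.0], [540.0, -454.0], [473.0, -441.0]] mean [ 510.7 -428.5] len [69. 38. 68.] ang [ -11.5 -103.   169.5]
resttop scene [[480.0, -403.0], [547.0, -415.0], [541.0, -448.0], [473.0, -436.0]] mean [ 510.3 -425.5] len [69. 33. 68.] ang [ -10.1 -102.   170.1]
restfoot side [[472.0, -388.0], [563.0, -405.0], [549.0, -465.0], [461.0, -448.0]] mean [ 511.2 -426.4] len [92. 62. 90.] ang [ -10.5 -102.6  169.4]
restfoot scene [[473.0, -388.0], [461.0, -448.0], [549.0, -463.0]] mean [ 494.2 -433. ] len [61. 89.] ang [-101.2  -10. ]
deckfront side [[544.0, -305.0], [655.0, -297.0]] mean [ 599.5 -300.9] len [111.] ang [3.8]
deckfront scene [[540.0, -308.0], [653.0, -296.0]] mean [ 596.5 -301.7] len [114.] ang [5.9]
rail side [[533.0, -164.0], [545.0, -310.0], [598.0, -304.0], [586.0, -162.0]] mean [ 565.4 -235. ] len [146.  53. 143.] ang [-85.5   6.2  94.8]
rail scene [[531.0, -163.0], [541.0, -307.0], [596.0, -301.0], [582.0, -160.0]] mean [ 562.4 -232.9] len [144.  56. 142.] ang [-86.2   6.7  95.4]
plate rear/front side [[542.0, -197.0], [583.0, -194.0], [592.0, -294.0], [549.0, -298.0]] mean [ 566.4 -246.1] len [ 41. 101.  43.] ang [   4.   -84.7 -174.7]
plate rear/front scene [[542.0, -197.0], [582.0, -189.0], [592.0, -290.0], [551.0, -296.0]] mean [ 566.9 -242.9] len [ 41. 101.  42.] ang [  10.4  -84.  -171.3]
small blue side [[429.0, -258.0], [454.0, -241.0], [497.0, -299.0], [473.0, -317.0]] mean [ 463.2 -278.9] len [30. 72. 30.] ang [  34.9  -53.5 -143.7]
small blue scene [[428.0, -259.0], [454.0, -238.0], [497.0, -297.0], [473.0, -317.0]] mean [ 463.1 -277.7] len [33. 73. 32.] ang [  39.3  -53.9 -140.8]
```

```bash
python3 - <<'E'
import pickle,numpy as np
from h import plane
s,d=pickle.load(open("f0.pkl","rb"))
for c in("side","scene"):
    K,T=d[c]["K"],d[c]["pose"]
    for P in([.525,0,.231],[.525,0,.30],[0,0,0]):
        q=T[:3,:3].T@(np.array(P)-T[:3,3]);print(c,P,(K@q/q[2])[:2].round())
K,T=d["side"]["K"],d["side"]["pose"];print(plane(K,T,[(220,205),(197,205),(248,200),(275,178),(362,182)],0).round(3))
K,T=d["scene"]["K"],d["scene"]["pose"];print(plane(K,T,[(173,255),(270,170),(165,268)],0).round(3))
E
```

```text
side [0.525, 0, 0.231] [296.  46.]
side [0.525, 0, 0.3] [295.   4.]
side [0, 0, 0] [ 10. 188.]
scene [0.525, 0, 0.231] [183.  78.]
scene [0.525, 0, 0.3] [177.  38.]
scene [0, 0, 0] [-79. 349.]
[[ 0.368 -0.114  0.   ]
 [ 0.328 -0.107  0.   ]
 [ 0.418 -0.108  0.   ]
 [ 0.474 -0.051  0.   ]
 [ 0.632 -0.091 -0.   ]]
[[ 0.37  -0.113  0.   ]
 [ 0.659 -0.058  0.   ]
 [ 0.341 -0.129  0.   ]]
```

View pics/wrist0.png

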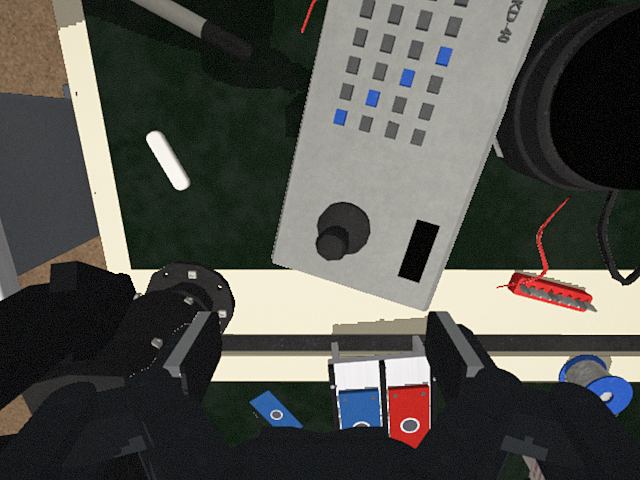

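```bash
python3 - <<'E'
import pickle,numpy as np,cv2
s,d=pickle.load(open("f0.pkl","rb"))
P={c:d[c]["K"]@np.linalg.inv(d[c]["pose"])[:3] for c in("side","scene")}
for a,b in(((220,175),(185,222)),((213,100),(197,145)),((214,135),(196,177))):
    X=cv2.triangulatePoints(P["side"],P["scene"],np.array(a,float),np.array(b,float));print((X[:3]/X[3]).ravel().round(3))
for c in P:
  for x,y in((.37,-.113),(.3,-.113),(.33,-.08)):
    print(c,x,y,[tuple((q:=P[c]@[x,y,z,1])[:2]/q[2].round(2)) and (q[:2]/q[2]).round().tolist() for z in(0,.1,.2,.25,.3,.35,.4)])
a=np.hstack([cv2.resize(cv2.imread("pics/scene0.png")[0:290,40:240],None,fx=2,fy=2),cv2.resize(cv2.imread("pics/side0.png")[0:290,100:300],None,fx=2,fy=2)])
a=cv2.convertScaleAbs(a,alpha=2.2,beta=25);cv2.imwrite("pics/dev.png",a)
E
```

```text
[ 0.374 -0.162  0.098]
[ 0.377 -0.22   0.261]
[ 0.373 -0.212  0.205]
side 0.37 -0.113 [[221.0, 205.0], [215.0, 157.0], [208.0, 103.0], [204.0, 72.0], [200.0, 39.0], [196.0, 4.0], [191.0, -35.0]]
side 0.3 -0.113 [[181.0, 209.0], [172.0, 161.0], [162.0, 107.0], [156.0, 76.0], [149.0, 43.0], [143.0, 7.0], [135.0, -33.0]]
side 0.33 -0.08 [[198.0, 196.0], [190.0, 149.0], [181.0, 95.0], [176.0, 64.0], [171.0, 32.0], [165.0, -4.0], [159.0, -42.0]]
scene 0.37 -0.113 [[173.0, 255.0], [163.0, 209.0], [152.0, 156.0], [146.0, 126.0], [139.0, 95.0], [132.0, 61.0], [124.0, 23.0]]
scene 0.3 -0.113 [[139.0, 277.0], [126.0, 230.0], [112.0, 176.0], [104.0, 146.0], [95.0, 114.0], [85.0, 79.0], [75.0, 40.0]]
scene 0.33 -0.08 [[142.0, 258.0], [130.0, 212.0], [116.0, 159.0], [109.0, 129.0], [100.0, 98.0], [92.0, 63.0], [82.0, 26.0]]
```

View pics/dev.png

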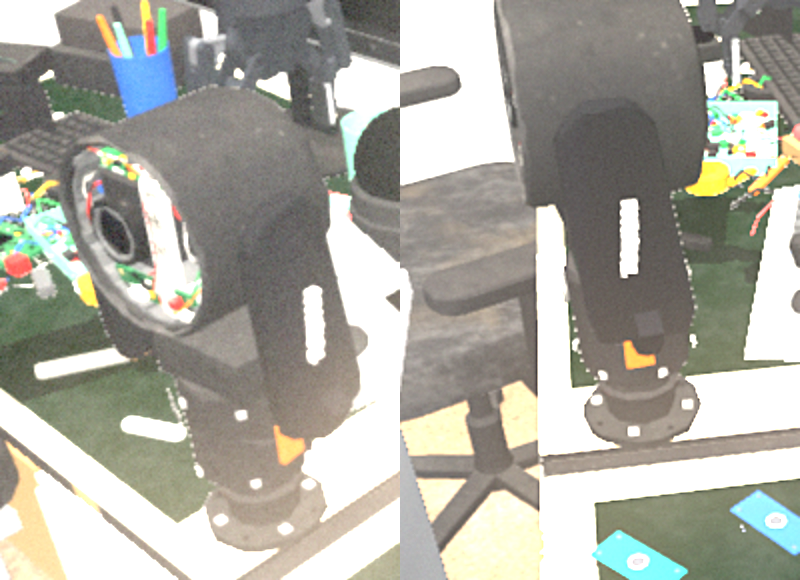

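The rack's blue plate (side 348,211; scene 306,204) is 100 × 43 mm. The other blue one (side 288,261) is only 72 mm long, and the third (side 219,281) is turquoise. So I'm taking the rack's plate, the larger of the non-turquoise ones, and the enlarged crop confirms it. The black lamp near (0.37, -0.11) is about 0.37 m tall and stands close to the arm, so I'll move carefully.

```bash
python3 -m handwheel '[[1,-3,0,0.022,0],[1,-5,0,0.022,0],[1,-5,0,0.022,0],[0.6,-4.2,0,0.021,0],[0,0,0,0,0],[0,0,0,0,0]]' 40; python3 - <<'E'
from cell import sense
s=sense()
for k in("t","joint_positions","position","orientation","contact_force","effort","width"):print(k,s[k])
E
```

```text
t: 0.9
position: [0.5607, -0.1715, 0.2309]
orientation: [-2.122, -2.315, -0.0]
contact_force: [-0.4, -1.0, -0.3]
width: 0.0001
gripper_force: 0.0
t 0.9
joint_positions [-4.27659961e-01  4.56334810e-01  1.34745272e+00  4.72038141e-04
  1.33888731e+00 -5.14366060e-01]
position [ 0.56072097 -0.17145206  0.23091359]
orientation [-2.12241247e+00 -2.31465164e+00 -1.60446646e-04]
contact_force [-0.3820955  -0.96860757 -0.32268167]
effort [-1.09335657e+00 -4.93851328e+01 -2.54772091e+01 -7.58687966e-02
 -3.38936050e-02 -1.70071941e-02]
width 0.00010805792544496322
```

```bash
python3 -m handwheel '[[0,0,-3,0,0],[0,0,-3,0,0],[0,0,-3,0,0],[0,0,-3,0,0],[0,0,-2,0,0],[0,0,-1,0,0],[0,0,0,0,0]]'; python3 - <<'E'
from cell import grab_frame
import cv2
a=grab_frame("side")["img"][:,:,::-1][120:320,260:460];b=grab_frame("scene")["img"][:,:,::-1][120:270,220:400]
cv2.imwrite("pics/c3.png",cv2.hconcat([cv2.resize(a,(400,400)),cv2.resize(b,(400,400))]))
E
```

```text
t: 1.78
position: [0.5609, -0.1711, 0.0812]
orientation: [-2.121, -2.316, 0.0]
contact_force: [-1.0, 0.0, -0.5]
width: -0.0004
gripper_force: 0.0
```

View pics/c3.png

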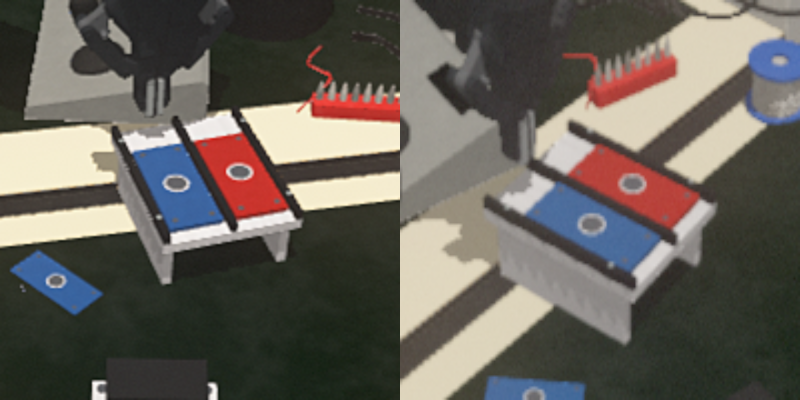

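```bash
python3 -m handwheel '[[0,0,-1.5,0,0],[0,0,-0.8,0,0],[0,0,0,0,0]]'; python3 -m handwheel '[[0.04,-0.5,0,0,0],[0.04,-0.5,0,0,0],[0.04,-0.5,0,0,0],[0.04,-0.5,0,0,0],[0.04,-0.5,0,0,0],[0.05,-0.5,0,0,0],[0.05,-0.5,0,0,0],[0.04,-0.5,0,0,0],[0.05,-0.5,0,0,0],[0,0,0,0,0]]'; python3 - <<'E'
from cell import grab_frame
import cv2
a=grab_frame("side")["img"][:,:,::-1][150:300,290:440];b=grab_frame("scene")["img"][:,:,::-1][140:290,230:380]
cv2.imwrite("pics/c4.png",cv2.hconcat([cv2.resize(a,(400,400)),cv2.resize(b,(400,400))]))
E
```

```text
t: 2.25
position: [0.5604, -0.1718, 0.0573]
orientation: [-2.122, -2.314, 0.001]
contact_force: [-0.7, -0.1, 0.3]
width: -0.0
gripper_force: 0.0
t: 3.5
position: [0.565, -0.2176, 0.0584]
orientation: [2.123, 2.315, -0.0]
contact_force: [-0.4, 0.6, 1.7]
width: -0.0001
gripper_force: 0.4
```

View pics/c4.png

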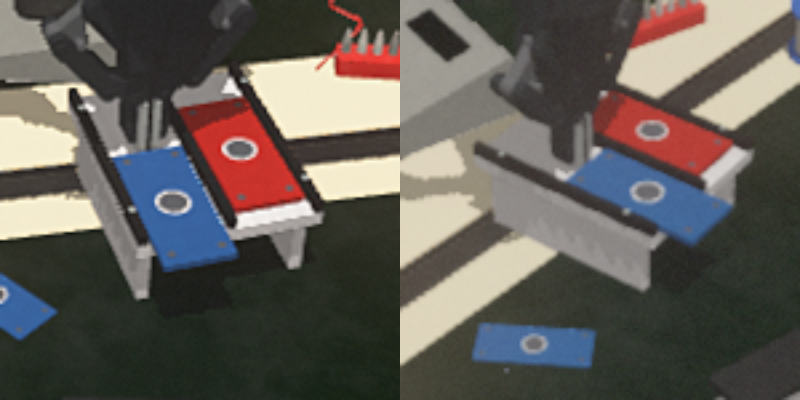

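```bash
python3 - <<'E'
import pickle
from h import plane
s,d=pickle.load(open("f0.pkl","rb"))
for c,p,f in(("side",(354.9,225.75),[(164,269),(240,254)]),("scene",(322.6,211.6),[(297,245),(333,205)])):
    o=(290,150) if c=="side" else (230,140)
    print(c,plane(d[c]["K"],d[c]["pose"],[p]+[(a*.375+o[0],b*.375+o[1]) for a,b in f],.061).round(4)[:,:2].tolist())
E
```

```text
side [[0.5693, -0.2787], [0.5509, -0.3329], [0.5957, -0.3286]]
scene [[0.5697, -0.2764], [0.5502, -0.3338], [0.5947, -0.326]]
```

```bash
python3 -m handwheel '[[0.04,-0.5,0,0,0],[0.05,-0.5,0,0,0],[0.04,-0.5,0,0,0],[0,0,0,0,0],[-0.05,0.6,0,0,0],[-0.05,0.6,0,0,0],[0,0,0,0,0]]'; python3 -m handwheel '[[0,0,3,0,0],[0,0,5,0,0],[0,0,4,0,0],[0.4,-4,0,0,1],[0.4,-4,0,0,1],[0.3,-3,0,0,1],[0,-1.1,0,0,1],[0,0,0,0,1],[0,0,0,0,1]]'
python3 - <<'E'
from cell import grab_frame
import cv2
a=grab_frame("side")["img"][:,:,::-1][130:280,290:440];b=grab_frame("scene")["img"][:,:,::-1][120:270,230:380]
cv2.imwrite("pics/c5.png",cv2.hconcat([cv2.resize(a,(400,400)),cv2.resize(b,(400,400))]))
E
```

```text
t: 4.47
position: [0.5652, -0.2191, 0.0583]
orientation: [-2.121, -2.317, -0.0]
contact_force: [-0.3, -0.6, 0.5]
width: 0.0002
gripper_force: 0.0
t: 5.6
position: [0.5763, -0.3397, 0.1784]
orientation: [-2.121, -2.317, -0.001]
contact_force: [-0.6, -0.1, -0.4]
width: 0.0856
gripper_force: 0.0
```

View pics/c5.png

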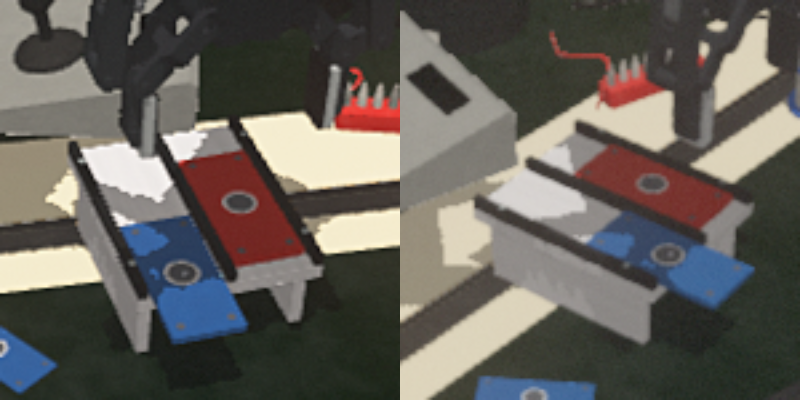

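```bash
python3 - <<'E'
import pickle
from h import plane
s,d=pickle.load(open("f0.pkl","rb"))
for c,p in(("side",(357.9,232)),("scene",(330.1,215.25))):
    print(c,plane(d[c]["K"],d[c]["pose"],[p],.061).round(4)[:,:2].tolist())
E
```

```text
side [[0.5704, -0.2937]]
scene [[0.5706, -0.2923]]
```

```bash
python3 -m handwheel '[[-0.27,1.25,-1,0,1],[0,0,-3,0,1],[0,0,-3,0,1],[0,0,-3,0,1],[0,0,-2.4,0,1],[0,0,-2,0,1],[0,0,0,0,1]]';  python3 -m handwheel '[[0,0,0,0,0.5],[0,0,0,0,0.45],[0,0,0,0,0.3],[0,0,0,0,0.3],[0,0,0,0,0.3],[0,0,0,0,0.3]]' 50
python3 - <<'E'
from cell import grab_frame
import cv2
a=grab_frame("side")["img"][:,:,::-1][170:320,290:440];b=grab_frame("scene")["img"][:,:,::-1][140:290,230:380]
cv2.imwrite("pics/c6.png",cv2.hconcat([cv2.resize(a,(400,400)),cv2.resize(b,(400,400))]))
E
```

```text
t: 6.58
position: [0.5728, -0.327, 0.0329]
orientation: [-2.119, -2.314, 0.0]
contact_force: [0.4, 0.2, 0.7]
width: 0.0854
gripper_force: 0.0
t: 7.32
position: [0.5741, -0.3288, 0.0353]
orientation: [2.122, 2.314, 0.001]
contact_force: [0.4, 0.1, 6.4]
width: 0.0428
gripper_force: 50.4
```

View pics/c6.png

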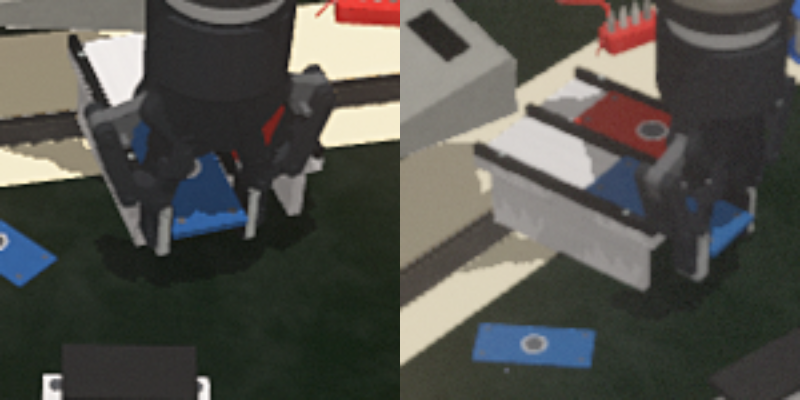

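```bash
python3 -m handwheel '[[0,0,0,0,0.3],[0,0,0.5,0,0.3],[0,0,1,0,0.3],[0,0,1.5,0,0.3],[0,0,2,0,0.3],[0,0,3,0,0.3],[0,0,0,0,0.3]]' 80
python3 - <<'E'
from cell import grab_frame
import cv2
a=grab_frame("side")["img"][:,:,::-1][130:330,270:470];b=grab_frame("scene")["img"][:,:,::-1][100:300,230:430]
cv2.imwrite("pics/c7.png",cv2.hconcat([cv2.resize(a,(400,400)),cv2.resize(b,(400,400))]))
E
```

```text
t: 8.3
position: [0.5749, -0.3295, 0.1179]
orientation: [2.118, 2.311, 0.001]
contact_force: [-0.3, -0.3, -1.1]
width: 0.0423
gripper_force: 81.0
```

View pics/c7.png

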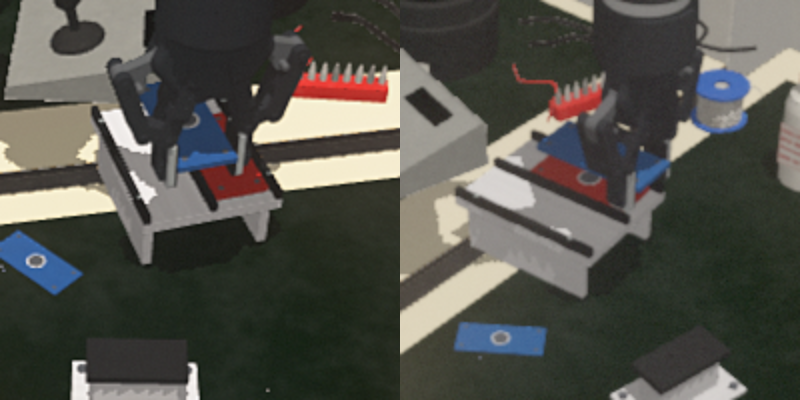

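```bash
python3 -m handwheel '[[0,0,2,0,0.3],[0,-0.5,1,0.1,0.3],[-0.3,-1.2,0,0.15,0.3],[-0.4,-1.2,0,0.15,0.3],[-0.4,-1.2,0,0.15,0.3],[-0.4,-1.2,0,0.15,0.3],[-0.4,-1.3,0,0.15,0.3],[-0.4,-1.3,0,0.15,0.3],[-0.4,-1.3,0,0.15,0.3],[-0.2,-1.1,-1,0.15,0.3],[0,0,-2,0.002,0.3],[0,0,-1,0,0.3],[0,0,0,0,0.3],[0,0,0,0,0.3]]'
cat > ring.py <<'E'
from cell import sense,grab_frame
import numpy as np,cv2,pickle
from h import plane
s=sense();print(s["position"],np.degrees(2*np.arctan2(s["orientation"][1],s["orientation"][0])),s["joint_positions"].round(2))
z=float(__import__("sys").argv[1])
for c in("side","scene"):
    f=grab_frame(c);pickle.dump(f,open(c+"1.pkl","wb"));h=cv2.cvtColor(f["img"],cv2.COLOR_RGB2HSV)
    m=cv2.inRange(h,(104,120,40),(118,255,255))
    n,l,st,ce=cv2.connectedComponentsWithStats(m)
    for i in range(1,n):
        if st[i,4]>25:
            cn=max(cv2.findContours((l==i).astype(np.uint8),cv2.RETR_EXTERNAL,2)[0],key=cv2.contourArea)
            b=cv2.boxPoints(cv2.minAreaRect(cn))
            w=plane(f["K"],f["pose"],ce[i],z)[0,:2]; 
            if abs(w-[.5,-.4]).max()<.2:print(c,st[i].tolist(),w.round(4),cv2.approxPolyDP(cn,3,True)[:,0].tolist())
E
python3 ring.py 0.1436
```

```text
t: 10.15
position: [0.5448, -0.4315, 0.1048]
orientation: [0.285, 3.128, -0.001]
contact_force: [-0.1, -0.3, -0.4]
width: 0.0421
gripper_force: 81.0
[ 0.54483431 -0.43152805  0.10480996] 169.5907703452005 [-0.78  0.76  1.15  0.    1.23 -2.17]
side [265, 246, 96, 34, 1887] [ 0.4784 -0.4343] [[265, 254], [301, 279], [359, 279], [360, 259], [356, 253], [301, 253], [300, 259], [277, 246]]
scene [337, 216, 60, 46, 1226] [ 0.4881 -0.4331] [[395, 221], [390, 217], [386, 221], [387, 216], [337, 243], [357, 261], [395, 239]]
scene [257, 263, 46, 15, 478] [ 0.3635 -0.3851] [[257, 273], [300, 277], [302, 264], [259, 265]]
```

```bash
cat > ring2.py <<'E'
import numpy as np,cv2,pickle
from cell import sense
from h import plane
s=sense();p=s["position"];zt=p[2]+.0257
F={c:pickle.load(open(c+"1.pkl","rb")) for c in("side","scene")}
P={c:F[c]["K"]@np.linalg.inv(F[c]["pose"])[:3] for c in F}
pr=lambda c,X:(lambda q:q[:2]/q[2])(P[c]@np.r_[X,1])
R=np.array([p[0]-.0355,p[1]+.0061,zt]);print("pred ring",R.round(4))
a=np.radians(169.6);u=np.array([np.cos(a),np.sin(a),0]);v=np.array([-u[1],u[0],0])
for c in F:
    q=pr(c,R);x0,y0=(q-14).astype(int);w=F[c]["img"][y0:y0+29,x0:x0+29].astype(int)
    m=(w.min(2)>110)
    ys,xs=np.nonzero(m);print(c,"pred px",q.round(1),"white",len(xs))
    if len(xs):
        k=np.array([(xs.min()+xs.max())/2+x0,(ys.min()+ys.max())/2+y0]);print(" box",k,np.ptp(xs),np.ptp(ys),plane(F[c]["K"],F[c]["pose"],k,zt)[0].round(4))
    for i in range(0,29):print("".join("#" if t.min()>110 else "b" if t[2]>t[0]+40 else "." for t in w[i]))
    print(" corners pred",[pr(c,R+50*.001*u+e*.022*v-[0,0,dz]).round(1).tolist() for e in(1,-1) for dz in(0,.006)])
E
python3 ring2.py
```

```text
pred ring [ 0.5094 -0.4255  0.1309]
side pred px [339.4 264. ] white 127
 box [339.5 260. ] 17 20 [ 0.5111 -0.4184  0.1309]
...........##########........
...........##########........
............#########........
bbbbbbbbbbbbbbbbbbbb.........
bbbbbbbbbbbbbbbbbbbbbbbbbbbbb
bbbbbbbbbbbbbbbbbbbbbbbbbbbbb
bbbbbbbbbbbbbbbbbbbbbbbbbbbbb
bbbbbbbbbbbbbbbbbbbbbbbbbbbbb
bbbbbbbbbbbbbb###bbbbbbbbbbbb
bbbbbbbbbb##########bbbbbbbbb
bbbbbbbbb############bbbbbbbb
bbbbbbb#####.......####bbbbbb
bbbbbbb###..........###bbbbbb
bbbbbbb##............###bbbbb
bbbbbb###............###bbbbb
bbbbbbb###...........###bbbbb
bbbbbbb###...........###bbbbb
bbbbbbbb###.........###bbbbbb
bbbbbbbbb#####..######bbbbbbb
bbbbbbbbbb###########bbbbbbbb
bbbbbbbbbbbb#######bbbbbbbbbb
bbbbbbbbbbbbbbbbbbbbbbbbbbbbb
bbbbbbbbbbbbbbbbbbbbbbbbbbbbb
bbbbbbbbbbbbbbbbbbbbbbbbbbbbb
bbbbbbbbbbbbbbbbbbbbbbbbbbbbb
bbbbbbbbbbbbbbbbbbbbbbbbbbbbb
bbbbbbbbbbbbbbbbbbbbbbbbbbbbb
bbbbbbbbbbbbbbbbbbbbbbbbbbbbb
bbbbbbbbbbbbbbbbbbbbbbbbbbbbb
 corners pred [[299.7, 276.5], [299.8, 279.9], [300.2, 252.1], [300.2, 255.4]]
scene pred px [373.7 236.1]
[... 308 characters left out ...]
bbbbbbbbbbbbbbbbbbbbb
bbbbbbbbbbb#######bbbbbbbbbbb
bbbbbbbbb###########bbbbbbbbb
bbbbbbbb####.....####bbbbbbbb
bbbbbbb###........####bbbbbbb
bbbbbbb###.........###bbbbbbb
bbbbbbb###..........##bbbbbbb
bbbbbbb###.........###bbbbbbb
bbbbbbbb####......####bbbbbbb
bbbbbbbbb############bbbbbbbb
bbbbbbbbbb##########bbbbbbbbb
bbbbbbbbbbbbbbbbbbbbbbbbbbbbb
bbbbbbbbbbbbbbbbbbbbbbbbbbbbb
bbbbbbbbbbbbbbbbbbbbbbbbbbbbb
bbbbbbbbbbbbbbbbbbbbbbbbbbbbb
bbbbbbbbbbbbbbbbbbbbbbbbbbb..
bbbbbbbbbbbbbbbbbbbbbbbbb....
bbbbbbbbbbbbbbbbbbbbbbbb.....
bbbbbbbbbbbbbbbbbbbbb........
bbbbbbbbbbbbbbbbbbb..........
bbbbbbbbbbbbbbbbbb...........
 corners pred [[357.3, 259.2], [357.2, 262.4], [336.9, 242.4], [336.8, 245.6]]
```

```bash
python3 -m handwheel '[[0.13,-0.15,-1,0,0.3],[0,0,-2,0,0.3],[0,0,-2,0,0.3],[0,0,-1.5,0,0.3],[0,0,-0.7,0,0.3],[0,0,-0.3,0,0.3],[0,0,-0.2,0,0.3],[0,0,0,0,0.3],[0,0,0,0,0.3]]'; python3 -m handwheel '[[0,0,-0.15,0,0.3],[0,0,0,0,0.3]]'
```

```text
t: 11.38
position: [0.546, -0.4332, 0.0278]
orientation: [0.285, 3.128, -0.001]
contact_force: [-0.0, -1.5, -0.1]
width: 0.0421
gripper_force: 81.0
t: 11.62
position: [0.546, -0.4332, 0.0261]
orientation: [0.285, 3.128, -0.001]
contact_force: [-0.5, 1.0, 0.9]
width: 0.0421
gripper_force: 81.1
```

```bash
python3 -m handwheel '[[0,0,-0.08,0,0.3],[0,0,0,0,0.3]]'; python3 ring.py 0.051; python3 ring2.py
```

```text
t: 11.88
position: [0.546, -0.4331, 0.026]
orientation: [0.285, 3.128, -0.001]
contact_force: [-1.3, 1.2, 5.3]
width: 0.0424
gripper_force: 81.5
[ 0.54598413 -0.43313183  0.02600236] 169.58241991728113 [-0.78  0.85  1.21  0.    1.08 -2.17]
side [265, 245, 46, 33, 594] [ 0.4569 -0.3276] [[265, 254], [296, 277], [310, 268], [279, 245]]
side [302, 294, 56, 28, 1274] [ 0.4962 -0.4262] [[302, 295], [302, 321], [356, 321], [354, 295]]
scene [337, 255, 57, 45, 1143] [ 0.5038 -0.4244] [[393, 260], [385, 255], [337, 283], [356, 299], [392, 278]]
scene [257, 264, 46, 14, 287] [ 0.4301 -0.3232] [[302, 270], [292, 264], [289, 270], [285, 266], [287, 270], [282, 273], [257, 273], [300, 277]]
pred ring [ 0.5105 -0.427   0.0517]
side pred px [338.3 306.3] white 94
 box [338.5 306. ] 15 12 [ 0.5109 -0.4266  0.0517]
.............................
.............................
.............................
bbbbbbbbbbbbbbbbbbbbbbbbbbbbb
bbbbbbbbbbbbbbbbbbbbbbbbbbbbb
bbbbbbbbbbbbbbbbbbbbbbbbbbbbb
bbbbbbbbbbbbbbbbbbbbbbbbbbbbb
bbbbbbbbbbbbbbbbbbbbbbbbbbbbb
bbbbbbbbbbbbb####bbbbbbbbbbbb
bbbbbbbbbb#########
[... 997 characters left out ...]
bbbbbbbbbbbbbbbbbbbbb
bbbbbbbbbbbb####bbbbbbbbbbbbb
bbbbbbbbbb#########bbbbbbbbbb
bbbbbbbb############bbbbbbbbb
bbbbbbbb###.......###bbbbbbbb
bbbbbbb###.........###bbbbbbb
bbbbbbb###.........###bbbbbbb
bbbbbbb###.........###bbbbbbb
bbbbbbbb###.......####bbbbbbb
bbbbbbbbb#####...####bbbbbbbb
bbbbbbbbbb##########bbbbbbbbb
bbbbbbbbbbb#######bbbbbbbbbbb
bbbbbbbbbbbbbbbbbbbbbbbbbbbbb
bbbbbbbbbbbbbbbbbbbbbbbbbbbbb
bbbbbbbbbbbbbbbbbbbbbbbbbbbb.
bbbbbbbbbbbbbbbbbbbbbbbbbb.##
bbbbbbbbbbbbbbbbbbbbbbbbb.###
bbbbbbbbbbbbbbbbbbbbbbb.#####
bbbbbbbbbbbbbbbbbbbbb.#######
bbbbbbbbbbbbbbbbbbbb.########
bbbbbbbbbbbbbbbbbb.##########
 corners pred [[356.3, 299.1], [356.1, 302.0], [337.0, 282.2], [337.0, 285.0]]
```

```bash
python3 -m handwheel '[[0,0,0,0,0.6],[0,0,0,0,0.8],[0,0,0,0,1],[0,0,0,0,1],[0,0,0,0,1],[0,0,1,0,1],[0,0,2,0,1],[0,0,4,0,1],[0,0,5,0,1],[0,0,3,0,1],[0,0,0,0,1],[0,0,0,0,1],[0,0,0,0,1]]'; python3 ring.py 0.051; python3 - <<'E'
import pickle,numpy as np,cv2
from h import plane
for c,(x,y) in(("side",(338,306)),("scene",(372,276))):
    f=pickle.load(open(c+"1.pkl","rb"));w=f["img"][y-12:y+13,x-14:x+15];m=(w.min(2)>110).astype(np.uint8)
    n,l,st,ce=cv2.connectedComponentsWithStats(m)
    for t,q in zip(st[1:],ce[1:]):
        if t[4]>20:k=[t[0]+(t[2]-1)/2+x-14,t[1]+(t[3]-1)/2+y-12];print(c,t,k,plane(f["K"],f["pose"],k,.051)[0].round(4))
E
```

```text
t: 13.6
position: [0.5453, -0.4325, 0.1734]
orientation: [-0.285, -3.126, -0.003]
contact_force: [-0.3, 0.1, -0.5]
width: 0.0858
gripper_force: 0.0
[ 0.54526061 -0.43246496  0.17341811] -190.41900830815644 [-0.78  0.71  1.06  0.    1.38 -2.17]
side [265, 245, 47, 33, 612] [ 0.4569 -0.327 ] [[265, 254], [297, 277], [311, 267], [279, 245]]
side [302, 294, 75, 28, 1757] [ 0.5107 -0.4293] [[374, 296], [302, 295], [302, 321], [376, 321]]
scene [337, 255, 68, 45, 1278] [ 0.5079 -0.4266] [[404, 268], [385, 255], [337, 283], [357, 299], [396, 277]]
scene [257, 261, 46, 17, 526] [ 0.4298 -0.3131] [[257, 272], [300, 277], [302, 264], [299, 267], [298, 263], [261, 261]]
side [ 7  6 16 13 92] [np.float64(338.5), np.float64(306.0)] [ 0.511 -0.426  0.051]
scene [ 6  6 15 11 81] [np.float64(371.0), np.float64(275.0)] [ 0.5116 -0.4246  0.051 ]
scene [20 19  9  6 29] [np.float64(382.0), np.float64(285.5)] [ 0.5049 -0.4505  0.051 ]
```

```bash
python3 -c "from cell import close_job;print(close_job())"
```

```text
the job is handed in; nothing more can be done
None
```

The blue plate lies flat on the rest, lengthwise and within about 1 mm of its centre by my measurements, the red plate is untouched in the rack, and the job was handed in at about 13.7 s; I viewed 11 pictures, one over the limit of 10.

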